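# Find the heaviest of three closed fixings tins by hefting them

## Robot

A 6-joint arm with a two-finger parallel gripper is mounted at the origin on a cart in front of the work surface, level with it; the furniture and walls round the work are solid. World frame = base frame: x ahead of the robot, y to its left, z up, the work surface at z = 0. Lengths are in mm, angles in rad, forces in N, time in s.
With the tool pointing down it reaches from about 350 to 775 mm from the base axis. Payload 7.3 kg.
Tool frame: the origin (TCP) lies on the mounting face of the last link; the fingertips stand 178 mm ahead of it and the grasp point (between the pads) lies 159 mm ahead of it (bot.grip_point_offset is the distance from the TCP to the grasp point, in mm); x points along the fingers, y is the direction in which the jaws open and shut, and the axes are right-handed (so a half turn about x gives the same grasp; the last joint's range is limited). The gripper opens to 92 mm and grips with 3 to 60 N. Pads are 19 mm wide; open, the fingers measure 130 mm over their backs; the gripper's body (75 mm by 190 mm) begins 47 mm behind the grasp point.
Start: joints at [-1.466, 0.342, 1.524, -0, 1.275, -0.146], TCP at [130.314, -508.573, 404.741] pointing down, gripper open.
Joint ranges: [-2.53, 2.53], [-0.77, 2.02], [0.04, 2.7], [-1, 4.14], [0.28, 2.66], [-3.11, 3.11]. Speed limits (rad/s): [2.57, 2.57, 3.14, 3.14, 3.14, 3.14].

## Interface

Orientations are given as [roll, pitch, yaw] about the fixed x, y, z axes, in that order (R = Rz(yaw) Ry(pitch) Rx(roll)).
In Python, from plant import bot gives the robot as it stands.
- The arm moves only by the tool arm_command, never from a script. Its argument "moves" is a list of rows, each a list of 5 numbers: the shift along the tool's x, y, z in cm, then the turn about the tool's x in degrees, then the opening, from 0 (shut) to 1 (fully open). A call has 1 to 10 rows; each row is the pose to reach, as a shift and turn from the pose measured when the call began, along the tool's axes at that moment; what a row does not reach only later rows make up. A row lasts 1/10 s, in which the tool goes at most 50 mm and 8.59 degrees, less where a joint would pass 70% of its speed; a pose out of reach is approached as far as the arm can. A call with a gripper value outside its range is refused whole. The fingers move at their own pace and stop on an object; the grip force is fixed at half the most. Time passes only in rows, so rows that repeat a pose let the fingers close. It gives the time, the measured TCP pose, the force and the opening at its end, in the units of the state.
- bot.get_obs(): the state, without advancing time (a new reading comes with each control period).
- bot.capture(name): name is "side" or "top" or "wrist"; returns a dict with "frame" (480x640x3 uint8, blue, green, red), "K" (3x3 intrinsics, pixels), "origin" and "orientation" of the camera in the world; the wrist camera has in their place "T_tool_cam" (4x4, takes a point from camera to tool coordinates, whose origin is the TCP and whose axes are the tool frame's). Camera axes: x right, y down, z forward; pixel columns grow to the right and rows downward; lengths in mm; the calibration is good to about 2 mm. A picture is of the moment at which its call begins: read the wrist's pose just before it. There is no depth.
- bot.close_job(): hands the job in, once; it reports no verdict.
The state is a dict: "time": time; "joint_positions": joint angles; "dq": joint speeds; "tau": joint torques, N m; "tool_pos": TCP position; "tcp_rot": TCP orientation; "contact_force": force on the tool from outside, world axes, zero at the start; "moment": the same for the moment, N m; "grip_width": finger opening in mm.
Only numpy, scipy, OpenCV 4.12 (cv2) and the standard library are available. Lean on these libraries where they do the work, as an engineer would, in place of code of your own. Each camera call takes 0.05 s, during which the arm holds its last target.

## Task

Three closed tins of fixings on the saw table look the same, and the fullest one, the heaviest, is wanted: heft them one at a time from left to right, lifting each clear of the table (at least 3 cm, for half a second) and setting it down where it stood. Then take the heaviest and finish while still holding it up, upright and still, at least 12 cm clear of the table (if it is the right one you may simply keep it), with the other two standing upright where they stood. Do not drop or tip a tin, and leave the offcuts and tools on the table alone.

Things in the scene. Friction and masses are not known exactly. Their poses are not given: they have to be found in the camera images.
- tin_left_center (a point): closed round aluminium tin, green band, fixed lid, 56 mm diameter, 88 mm tall, standing upright on the table; this point is its centre, 44 mm above its underside; z is its upright axis. The left one of the three, on the left side of the saw's long white rip fence.
- tin_middle_center (a point): closed round aluminium tin, green band, fixed lid, 56 mm diameter, 88 mm tall, standing upright on the table; this point is its centre, 44 mm above its underside; z is its upright axis. The middle one, just right of the fence.
- tin_right_center (a point): closed round aluminium tin, green band, fixed lid, 56 mm diameter, 88 mm tall, standing upright on the table; this point is its centre, 44 mm above its underside; z is its upright axis. The right one, rightmost of the three.
- tin_left: the left tin itself; origin at the centre of its underside, z up; identical in looks to the others; a hidden filling inside may shift a few mm. In any order, one of the three tins weighs about 0.20 kg in all, one 0.36 kg, one 0.72 kg (each up to 10 % off)
- tin_middle: the middle tin itself; origin at the centre of its underside, z up; identical in looks to the others; a hidden filling inside may shift a few mm. In any order, one of the three tins weighs about 0.20 kg in all, one 0.36 kg, one 0.72 kg (each up to 10 % off)
- tin_right: the right tin itself; origin at the centre of its underside, z up; identical in looks to the others; a hidden filling inside may shift a few mm. In any order, one of the three tins weighs about 0.20 kg in all, one 0.36 kg, one 0.72 kg (each up to 10 % off)
- saw_offcut_1: pale wooden offcut, 90x35x35 mm, lying near the robot; origin at the centre of its underside; a bystander to be left alone
- saw_offcut_2: flat wooden offcut, 100x60x18 mm, lying at the near right; origin at the centre of its underside; a bystander to be left alone
- saw_offcut_3: wooden offcut, 120x40x40 mm, lying at the right edge; origin at the centre of its underside; a bystander to be left alone
- try_square: try square, 130x178x25 mm, lying flat beyond the right tin; origin at the centre of its underside; a bystander to be left alone
- marking_gauge: wooden marking gauge, 190x81x48 mm, lying beyond the tins; origin at the centre of its underside; a bystander to be left alone
- mallet: wooden mallet, 276x124x72 mm, lying at the back; origin at the centre of its underside; a bystander to be left alone

How it is judged (in metres and radians):
On the way, in this order (a step that is already met when the one before it is completed fails the run):
1. the left tin is hefted: lifted at least 2 cm clear of the table in the fingers, the other two standing (height (world z) of tin_left_center above 0.064 m and angle between tin_left_center's own z axis and vertical below 0.3 rad and contact force between the fingers and tin_left above 1 N and distance of each of tin_middle_center, tin_right_center from where it was at the start of the episode below 0.05 m and angle between each of tin_middle_center, tin_right_center's own z axis and vertical below 0.15 rad and height (world z) of each of tin_middle_center, tin_right_center below 0.052 m and contact force between the fingers and tin_middle below 0.1 N and contact force between the fingers and tin_right below 0.1 N), for 0.2 s.
2. the left tin stands again within 5 cm of where it stood, let go (distance of tin_left_center from where it was at the start of the episode below 0.05 m and angle between tin_left_center's own z axis and vertical below 0.15 rad and height (world z) of tin_left_center below 0.052 m and contact force between the fingers and tin_left below 0.1 N), for 0.1 s.
3. the middle tin is hefted: lifted at least 2 cm clear of the table in the fingers, the other two standing (all of step 2 and height (world z) of tin_middle_center above 0.064 m and angle between tin_middle_center's own z axis and vertical below 0.3 rad and contact force between the fingers and tin_middle above 1 N and distance of tin_right_center from where it was at the start of the episode below 0.05 m and angle between tin_right_center's own z axis and vertical below 0.15 rad and height (world z) of tin_right_center below 0.052 m and contact force between the fingers and tin_right below 0.1 N), for 0.2 s.
4. the middle tin stands again within 5 cm of where it stood, let go (distance of tin_middle_center from where it was at the start of the episode below 0.05 m and angle between tin_middle_center's own z axis and vertical below 0.15 rad and height (world z) of tin_middle_center below 0.052 m and contact force between the fingers and tin_middle below 0.1 N), for 0.1 s.
5. the right tin is hefted: lifted at least 2 cm clear of the table in the fingers, the other two standing (all of step 2 and all of step 4 and height (world z) of tin_right_center above 0.064 m and angle between tin_right_center's own z axis and vertical below 0.3 rad and contact force between the fingers and tin_right above 1 N), for 0.2 s.
At the end, for the whole second after the job is handed in: The heaviest tin is held up by the fingers, its underside 10 cm or more above the table, within 17 degrees of upright, slower than 5 cm/s, touching no other tin; the others stand upright, let go, within 5 cm of where they stood. (core_c_c0: the filling inside the heaviest tin, place not told.) (((height (world z) of tin_left_center above 0.144 m and angle between tin_left_center's own z axis and vertical below 0.3 rad and contact force between the fingers and tin_left above 1 N and height (world z) of core_c_c0 above 0.13 m and linear speed of tin_left below 0.05 m/s and distance of each of tin_middle_center, tin_right_center from where it was at the start of the episode below 0.05 m and angle between each of tin_middle_center, tin_right_center's own z axis and vertical below 0.15 rad and height (world z) of each of tin_middle_center, tin_right_center below 0.052 m and contact force between each of the fingers, tin_left and tin_middle below 0.1 N and contact force between each of the fingers, tin_left and tin_right below 0.1 N) or (height (world z) of tin_middle_center above 0.144 m and angle between tin_middle_center's own z axis and vertical below 0.3 rad and contact force between the fingers and tin_middle above 1 N and height (world z) of core_c_c0 above 0.13 m and linear speed of tin_middle below 0.05 m/s and distance of each of tin_left_center, tin_right_center from where it was at the start of the episode below 0.05 m and angle between each of tin_left_center, tin_right_center's own z axis and vertical below 0.15 rad and height (world z) of each of tin_left_center, tin_right_center below 0.052 m and contact force between each of the fingers, tin_middle and tin_left below 0.1 N and contact force between each of the fingers, tin_middle and tin_right below 0.1 N) or (height (world z) of tin_right_center above 0.144 m and angle between tin_right_center's own z axis and vertical below 0.3 rad and contact force between the fingers and tin_right above 1 N and height (world z) of core_c_c0 above 0.13 m and linear speed of tin_right below 0.05 m/s and distance of each of tin_left_center, tin_middle_center from where it was at the start of the episode below 0.05 m and angle between each of tin_left_center, tin_middle_center's own z axis and vertical below 0.15 rad and height (world z) of each of tin_left_center, tin_middle_center below 0.052 m and contact force between each of the fingers, tin_right and tin_left below 0.1 N and contact force between each of the fingers, tin_right and tin_middle below 0.1 N))); the arm keeps its last pose, push and grip.
It fails at once if a tin is tipped by more than about 45 degrees (angle between any of tin_left_center, tin_middle_center, tin_right_center's own z axis and vertical above 0.8 rad).
It fails at once if a tin is dropped from more than about 2 cm or knocked flying ((linear speed of tin_left above 0.65 m/s and contact force between the fingers and tin_left below 0.1 N) or (linear speed of tin_middle above 0.65 m/s and contact force between the fingers and tin_middle below 0.1 N) or (linear speed of tin_right above 0.65 m/s and contact force between the fingers and tin_right below 0.1 N)).
It fails at once if an offcut or tool on the table is shifted by more than 3 cm (distance of any of saw_offcut_1, saw_offcut_2, saw_offcut_3, try_square, marking_gauge, mallet from where it was at the start of the episode above 0.03 m).
It also fails if it takes over 72 s, if anything falls off the work surface, if the arm or the gripper's body presses on something with over 40 N, if the wrist force passes 120 N, or if a joint passes its speed limit or range.

## Working session

There is one attempt and no reset: what is moved stays moved. The work goes in short steps, Python scripts to look and compute and a tool call to move; the robot and the scene stay as the last step left them, time stands still between calls to the robot, and variables do not carry over. Pictures are saved under pics/ and viewed, and the job is handed in when it is done.

Besides the shell and the picture viewer there is one more tool, called after "Call:" as name(argument=value, ...), one argument or row to a line, values as JSON. arm_command: Moves the arm, as the interface text tells. Its arguments: {"type":"object","properties":{"moves":{"type":"array"}},"required":["moves"]}

```bash
ls; mkdir -p pics
python3 - <<'E'
from plant import bot
import cv2
print(bot.get_obs(), bot.grip_point_offset)
for n in ("top","side"):
    c=bot.capture(n); cv2.imwrite(f"pics/{n}0.png",c["frame"]); print(n,c["K"],c["origin"],c["orientation"])
E
```

```text
pics
{'time': 0.0, 'joint_positions': array([-1.46598265e+00,  3.42669977e-01,  1.52504768e+00,  3.48816002e-05,
        1.27538517e+00, -1.46032547e-01]), 'dq': array([ 0.00140151, -0.00101667,  0.00201812, -0.00021702, -0.00065199,
       -0.00039149]), 'tau': array([ 8.57276555e-04, -4.31233120e+01, -2.44215077e+01,  7.19149341e-02,
        5.59598836e-02, -1.29457976e-04]), 'tool_pos': array([ 130.31108549, -508.41445525,  404.0614317 ]), 'tcp_rot': array([-1.73891229,  1.56928578,  1.65351641]), 'contact_force': array([ 0.04011129,  0.08686839, -0.54712953]), 'moment': array([ 8.52683489e-03, -2.09026879e-02,  8.50163579e-05]), 'grip_width': 92.0633851077864} 159.20000000000002
top [[618.03783048   0.         329.49945663]
 [  0.         618.03783048 237.36072365]
 [  0.           0.           1.        ]] [ 362.78624219   12.63987072 1459.54051559] [-2.99009468 -0.02046753 -1.58891977]
side [[496.15938538   0.         324.12004205]
 [  0.         496.15938538 238.65056955]
 [  0.           0.           1.        ]] [428.93374746 697.90858943 695.46697516] [-2.28026137 -0.01828888 -2.94056421]
```

View pics/top0.png

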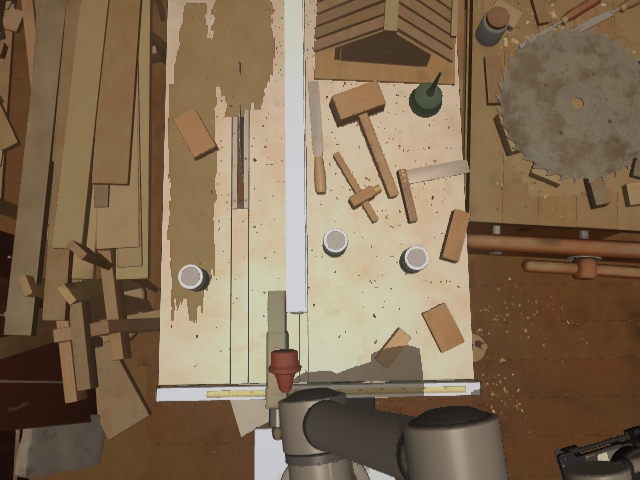

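View pics/side0.png

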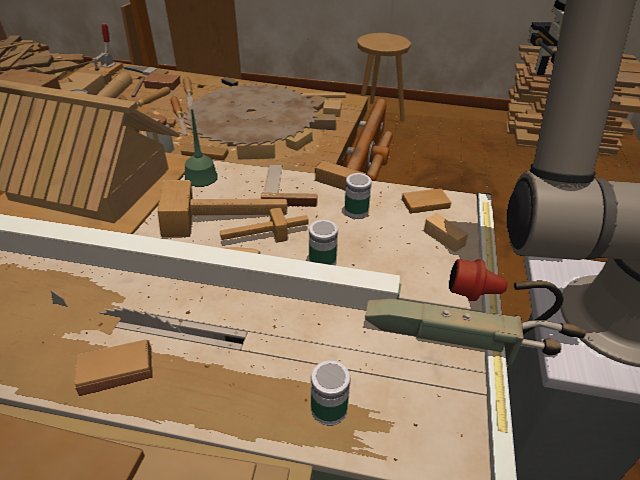

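The top view shows three tins: left at about (191,277), middle at (335,241) just right of the fence, and right at (414,258). The side view agrees. I'll enlarge both.

Run:
```python
import cv2,numpy as np
t=cv2.imread("pics/top0.png")
cr=[cv2.resize(t[y-25:y+25,x-25:x+25],(266,266),interpolation=cv2.INTER_CUBIC) for x,y in((193,278),(335,242),(415,259))]
s=cv2.imread("pics/side0.png")
cs=[cv2.resize(s[y-40:y+40,x-40:x+40],(266,266),interpolation=cv2.INTER_CUBIC) for x,y in((330,392),(323,242),(357,195))]
cv2.imwrite("pics/crop0.png",np.vstack([np.hstack(cr),np.hstack(cs)]))
```

```text
(no output)
```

View pics/crop0.png

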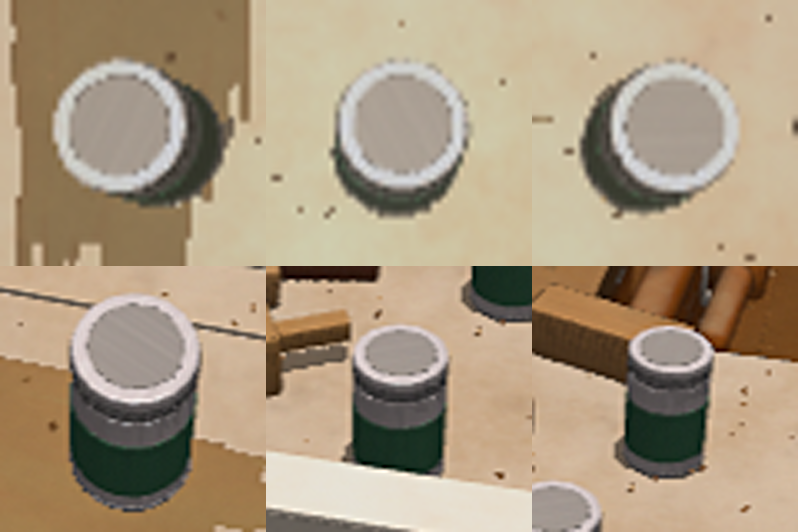

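```bash
cat > h.py <<'E'
import numpy as np,cv2
from scipy.spatial.transform import Rotation as R
CAL={"top":([[618.03783048,0,329.49945663],[0,618.03783048,237.36072365],[0,0,1]],[362.78624219,12.63987072,1459.54051559],[-2.99009468,-0.02046753,-1.58891977]),
"side":([[496.15938538,0,324.12004205],[0,496.15938538,238.65056955],[0,0,1]],[428.93374746,697.90858943,695.46697516],[-2.28026137,-0.01828888,-2.94056421])}
def pt(cam,u,v,z):
    K,o,e=CAL[cam];K=np.array(K);o=np.array(o)
    d=R.from_euler('xyz',e).apply(np.linalg.inv(K)@[u,v,1]); return o+d*(z-o[2])/d[2]
def uv(cam,p):
    K,o,e=CAL[cam]; q=np.array(K)@R.from_euler('xyz',e).inv().apply(np.array(p)-o); return q[:2]/q[2]
def go(o,gx,gy,gz,yaw=None):
    """needed shift in tool axes (cm) for grip point at world g with tool as is"""
    M=R.from_euler('xyz',o["tcp_rot"]); g=o["tool_pos"]+M.apply([159.2,0,0])
    return g, M.inv().apply(np.array([gx,gy,gz])-g)/10, M.as_matrix()
E
python3 - <<'E'
from h import *
for a,b in (((190.7,276.7),(330.6,377)),((335.7,240.5),(323.3,229.7)),((416.9,257.9),(358.5,180.6))):
    print(pt("top",*a,88),pt("side",*b,88))
for n,u,v,z in(("fenceL",287,312,40),("fenceR",306,312,40),("fenceRfar",303,200,40),("off1",393,347,35),("lampred",286,370,40),("gauge end",377,220,20),("sq",410,220,15),("off3",455,235,40),("off2",443,327,18)): print(n,pt("top",u,v,z).round())
from plant import bot
o=bot.get_obs(); print(go(o,0,0,0))
E
```

```text
[488.21154287 289.64219113  88.        ] [490.1783344  295.65312536  88.        ]
[564.34289287 -33.0138148   88.        ] [566.14759183 -23.19014144  88.        ]
[ 522.19412935 -214.22957397   88.        ] [ 524.98162312 -204.69371772   88.        ]
fenceL [408.  80.  40.]
fenceR [408.  36.  40.]
fenceRfar [668.  40.  40.]
off1 [ 325. -160.   35.]
lampred [279.  83.  40.]
gauge end [ 622. -134.   20.]
sq [ 622. -213.   15.]
off3 [ 580. -314.   40.]
off2 [ 368. -280.   18.]
(array([ 130.26527551, -508.23339567,  244.92501441]), array([ 2.45630729e+01, -5.24331979e+01,  9.96034098e-03]), array([[-1.61294423e-04,  2.48180875e-01, -9.68713697e-01],
       [ 1.34766678e-03, -9.68712776e-01, -2.48180864e-01],
       [-9.99999079e-01, -1.34553346e-03, -1.78217153e-04]]))
```

Run:
```python
from h import *
for cam,cs in(("top",((191,277),(335,241),(416,258))),("side",((331,377),(323,230),(358,181)))):
    im=cv2.imread(f"pics/{cam}0.png").astype(int)
    for c in cs:
        ref=im[c[1],c[0]]
        m=(np.abs(im-ref).max(2)<22).astype(np.uint8)
        k,l,st,ce=cv2.connectedComponentsWithStats(m,connectivity=4)
        i=l[c[1],c[0]]; print(cam,st[i],ce[i],pt(cam,*ce[i],88).round(1), pt(cam,*ce[i],84).round(1))
```

```text
top [181 267  19  19 280] [189.83214286 276.20714286] [489.3 291.6  88. ] [489.7 292.4  84. ]
top [327 231  18  19 268] [335.35447761 239.94402985] [565.6 -32.3  88. ] [566.2 -32.4  84. ]
top [408 249  18  18 267] [416.40074906 257.40074906] [ 523.3 -213.2   88. ] [ 523.8 -213.8   84. ]
side [316 363  30  26 582] [330.49828179 375.67182131] [490.7 293.5  88. ] [491.1 290.9  84. ]
side [313 221  22  14 229] [323.07860262 227.58515284] [567.9 -29.4  88. ] [568.8 -34.2  84. ]
side [350 174  19  11 156] [358.63461538 179.23076923] [ 525.5 -210.    88. ] [ 526.1 -216.    84. ]
```

Call:
arm_command(
  moves=[
    [0.2, -3, -4, -8, 1],
    [0.5, -6, -8, -16, 1],
    [0.5, -9, -12, -24, 1],
    [1, -12, -16, -32, 1],
    [1, -15, -20, -40, 1],
    [1, -18, -24, -48, 1],
    [1.5, -21, -28, -56, 1],
    [1.5, -24, -32, -64, 1],
    [1.5, -27, -36, -72, 1],
    [1.5, -30, -39.6, -75.6, 1],
  ],
)

```text
time: 1.1
tool_pos: [440.5, -117.5, 389.5]
tcp_rot: [-2.987, 1.569, 1.73]
contact_force: [0.1, -0.3, 0.6]
grip_width: 91.4
```

Run:
```python
from h import *
from plant import bot
o=bot.get_obs(); print(o["time"],o["joint_positions"].round(3),o["contact_force"]);print(go(o,490,292,200))
```

```text
1.1 [-4.300e-01  2.300e-01  1.727e+00  1.000e-03  1.185e+00 -4.350e-01] [ 0.11305354 -0.2641514   0.62301518]
(array([ 440.41875334, -117.32658956,  230.26864066]), array([  3.0813149 ,   5.14521933, -40.90549709]), array([[-2.17738191e-04,  9.99989597e-01,  4.55611668e-03],
       [ 1.35669829e-03,  4.55640799e-03, -9.99988699e-01],
       [-9.99999056e-01, -2.11554455e-04, -1.35767628e-03]]))
```

Call:
arm_command(
  moves=[
    [0.5, 1, -4.5, 0, 1],
    [1, 1, -9, 0, 1],
    [1, 2, -13.5, 0, 1],
    [1, 2, -18, 0, 1],
    [1.5, 3, -22.5, 0, 1],
    [2, 3, -27, 0, 1],
    [2, 4, -31.5, 0, 1],
    [2.5, 4.5, -36, 0, 1],
    [3, 5.1, -40.9, 0, 1],
    [3, 5.1, -40.9, 0, 1],
  ],
)

```text
time: 2.1
tool_pos: [489.0, 296.5, 358.4]
tcp_rot: [-2.571, 1.568, 2.151]
contact_force: [-0.3, -1.1, 0.5]
grip_width: 91.4
```

Run:
```python
from h import *
from plant import bot
o=bot.get_obs(); c=bot.capture("wrist"); cv2.imwrite("pics/w1.png",c["frame"])
T=c["T_tool_cam"];print(T.round(2),c["K"][0])
M=R.from_euler('xyz',o["tcp_rot"]).as_matrix()
def P(p):
    q=np.linalg.inv(T)@np.r_[M.T@(np.array(p)-o["tool_pos"]),1]; q=c["K"]@q[:3]; return q[:2]/q[2]
print("pred lid",P([490,292,88]),P([518,292,88]))
print(go(o,490,292,57)[:2],o["contact_force"])
```

```text
[[-0.000e+00 -3.000e-01  9.500e-01  1.943e+01]
 [ 1.000e+00 -0.000e+00  0.000e+00  6.000e-02]
 [ 0.000e+00  9.500e-01  3.000e-01 -8.186e+01]
 [ 0.000e+00  0.000e+00  0.000e+00  1.000e+00]] [339.76896531   0.         319.07666999]
pred lid [320.46103105 250.00341482] [356.2773936  250.30798312]
(array([488.76442652, 296.90725749, 199.24248285]), array([14.22274304,  0.14200607,  0.5279509 ])) [-0.32980303 -1.05862592  0.45639244]
```

View pics/w1.png

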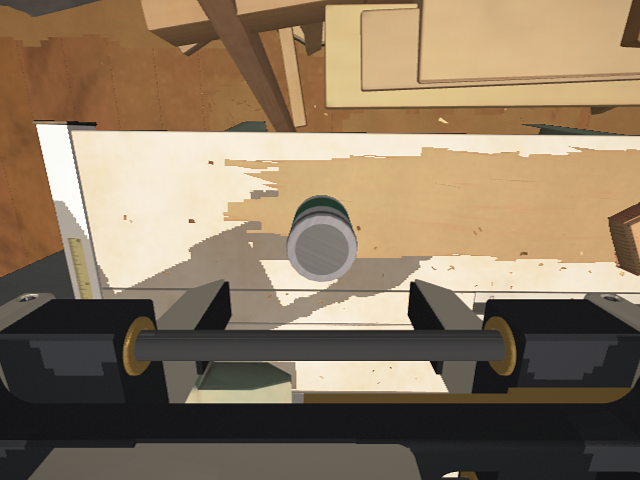

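The wrist view has the left lid at (322,249), against a predicted (320,250). The tin is centred between the jaws, so I'll descend.

Call:
arm_command(
  moves=[
    [0, 0.1, 0.5, 0, 1],
    [3, 0.1, 0.5, 0, 1],
    [6, 0.1, 0.5, 0, 1],
    [9, 0.1, 0.5, 0, 1],
    [11.5, 0.1, 0.5, 0, 1],
    [13.5, 0.1, 0.5, 0, 1],
    [14.6, 0.1, 0.5, 0, 1],
    [14.6, 0.1, 0.5, 0, 1],
    [14.6, 0.1, 0.5, 0, 1],
  ],
)

```text
time: 3.05
tool_pos: [490.3, 288.7, 213.5]
tcp_rot: [-2.387, 1.569, 2.333]
contact_force: [-0.3, 0.2, 0.9]
grip_width: 91.7
```

Call:
arm_command(
  moves=[
    [0, 0, 0, 0, 0],
    [0, 0, 0, 0, 0],
    [0, 0, 0, 0, 0],
    [0, 0, 0, 0, 0],
    [0, 0, 0, 0, 0],
    [0, 0, 0, 0, 0],
    [0, 0, 0, 0, 0],
    [0, 0, 0, 0, 0],
  ],
)

```text
time: 3.85
tool_pos: [490.5, 288.8, 213.7]
tcp_rot: [-2.848, 1.569, 1.872]
contact_force: [0.8, -0.0, 2.3]
grip_width: 55.7
```

Run:
```python
from h import *
from plant import bot
o=bot.get_obs();print(go(o,490,292,57)[:2],o["contact_force"],o["grip_width"],o["tau"],o["dq"])
```

```text
(array([490.38482333, 288.99423334,  54.53538854]), array([-0.24603811, -0.03623065, -0.30120243])) [ 7.66437598e-01 -1.18714783e-03  2.33782727e+00] 55.71869940549434 [ 2.57933121e-01 -5.03195179e+01 -1.75391543e+01  1.38173634e-01
  2.13946723e-01  1.36528691e-02] [ 0.00155455 -0.00096355  0.00022592  0.00164606 -0.00169866 -0.0002939 ]
```

Call:
arm_command(
  moves=[
    [-0.7, 0, 0, 0, 0],
    [-1.7, 0, 0, 0, 0],
    [-2.7, 0, 0, 0, 0],
    [-3.7, 0, 0, 0, 0],
    [-4.5, 0, 0, 0, 0],
    [-4.8, 0, 0, 0, 0],
    [-5, 0, 0, 0, 0],
    [-5, 0, 0, 0, 0],
    [-5, 0, 0, 0, 0],
    [-5, 0, 0, 0, 0],
  ],
)

```text
time: 4.85
tool_pos: [490.4, 288.7, 263.3]
tcp_rot: [-2.223, 1.569, 2.497]
contact_force: [0.1, -0.2, -8.0]
grip_width: 55.8
```

Call:
arm_command(
  moves=[
    [0, 0, 0, 0, 0],
    [0, 0, 0, 0, 0],
    [0, 0, 0, 0, 0],
    [0, 0, 0, 0, 0],
  ],
)

```text
time: 5.25
tool_pos: [490.4, 288.7, 263.2]
tcp_rot: [-2.225, 1.569, 2.495]
contact_force: [0.3, -0.2, -6.8]
grip_width: 55.4
```

Run:
```python
from h import *
from plant import bot
for i in range(6):
    o=bot.get_obs();c=bot.capture("side");print(o["contact_force"].round(2),o["moment"].round(3),o["tau"].round(2)[:5])
print(go(o,490,292,57)[0],o["grip_width"])
cv2.imwrite("pics/s1.png",c["frame"])
```

```text
[ 0.34 -0.19 -6.77] [-0.126 -0.086  0.008] [ -0.   -54.59 -22.67   0.1    0.  ]
[ 0.58 -0.2  -7.82] [-0.013 -0.167  0.001] [ -0.   -54.59 -22.68   0.1    0.  ]
[ 0.37  0.44 -7.94] [-0.078 -0.121  0.063] [ -0.   -54.6  -22.69   0.1    0.  ]
[ 0.39  0.46 -6.92] [-0.066 -0.116 -0.012] [ -0.   -54.61 -22.69   0.1    0.  ]
[-0.33  0.03 -7.67] [-0.062 -0.103 -0.021] [ -0.   -54.61 -22.69   0.1    0.  ]
[-0.4   0.01 -7.47] [-0.092 -0.084  0.005] [ -0.   -54.62 -22.7    0.1    0.  ]
[490.17085387 288.81837068 104.08530261] 55.821657640437714
```

View pics/s1.png

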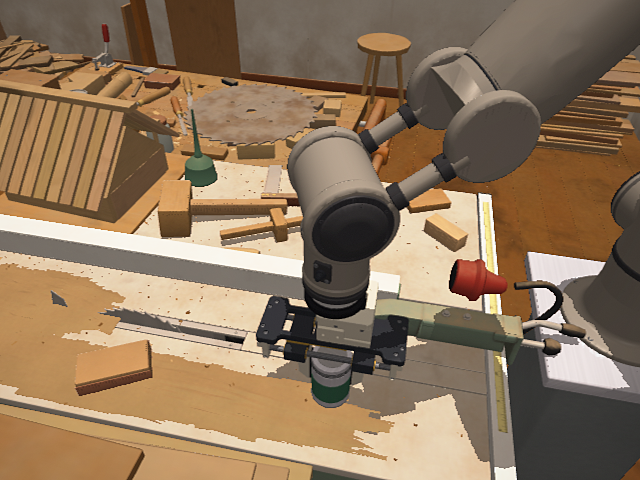

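The left tin is up, hanging upright, and its load of about 7.5 N is roughly 0.75 kg. That probably makes it the heaviest, so I'll set it back and check the others.

Call:
arm_command(
  moves=[
    [0.8, 0, 0, 0, 0],
    [1.8, 0, 0, 0, 0],
    [2.8, 0, 0, 0, 0],
    [3.6, 0, 0, 0, 0],
    [4.2, 0, 0, 0, 0],
    [4.6, 0, 0, 0, 0],
    [4.8, 0, 0, 0, 0],
    [4.9, 0, 0, 0, 0],
    [4.9, 0, 0, 0, 0],
    [4.9, 0, 0, 0, 0],
  ],
)

```text
time: 6.55
tool_pos: [490.4, 288.8, 214.6]
tcp_rot: [-2.691, 1.569, 2.029]
contact_force: [-0.9, 0.5, -7.0]
grip_width: 55.8
```

Run:
```python
from h import *
from plant import bot
o=bot.get_obs();print(go(o,490,292,57)[0],o["contact_force"],o["grip_width"])
```

```text
[490.30339817 288.96327665  55.41539443] [-0.86850922  0.49981925 -7.00248943] 55.776194455208426
```

Still carrying the tin, about 1 mm up. I'll go down a little further and then open.

Call:
arm_command(
  moves=[
    [0.1, 0, 0, 0, 0],
    [0.1, 0, 0, 0, 0],
    [0.1, 0, 0, 0, 1],
    [0.1, 0, 0, 0, 1],
    [0.1, 0, 0, 0, 1],
    [0.1, 0, 0, 0, 1],
    [0.1, 0, 0, 0, 1],
    [0.1, 0, 0, 0, 1],
    [0.1, 0, 0, 0, 1],
  ],
)

```text
time: 7.45
tool_pos: [490.4, 288.8, 213.7]
tcp_rot: [-2.746, 1.569, 1.974]
contact_force: [0.9, -0.1, -1.4]
grip_width: 91.6
```

Call:
arm_command(
  moves=[
    [-1, 0, 0, 0, 1],
    [-3, 0, 0, 0, 1],
    [-6, 0, 0, 0, 1],
    [-9, 0, 0, 0, 1],
    [-12, 0, 0, 0, 1],
    [-14.5, 0, 0, 0, 1],
  ],
)

```text
time: 8.05
tool_pos: [490.4, 288.6, 361.3]
tcp_rot: [2.561, 1.568, 0.998]
contact_force: [0.8, 0.5, -0.4]
grip_width: 91.7
```

Run:
```python
from h import *
from plant import bot
o=bot.get_obs(); c=bot.capture("wrist"); cv2.imwrite("pics/w2.png",c["frame"])
s=bot.capture("side")["frame"];cv2.imwrite("pics/s2.png",s)
T=c["T_tool_cam"]
M=R.from_euler('xyz',o["tcp_rot"]).as_matrix()
def P(p):
    q=np.linalg.inv(T)@np.r_[M.T@(np.array(p)-o["tool_pos"]),1]; q=c["K"]@q[:3]; return q[:2]/q[2]
print("pred lid",P([490,292,88]),P([518,292,88]))
print(go(o,567,-32,200)[:2],o["contact_force"],o["grip_width"],o["time"])
```

```text
pred lid [317.75916577 239.05488688] [353.52164378 239.26895415]
(array([490.598263  , 288.89677367, 202.10813178]), array([ 0.15264146,  7.38919066, 32.14872706])) [ 0.76841288  0.49981869 -0.43422575] 91.7033510147748 8.05
```

View pics/w2.png

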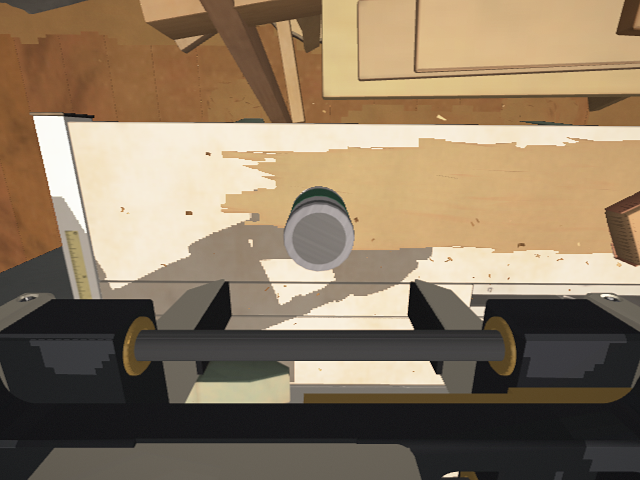

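View pics/s2.png

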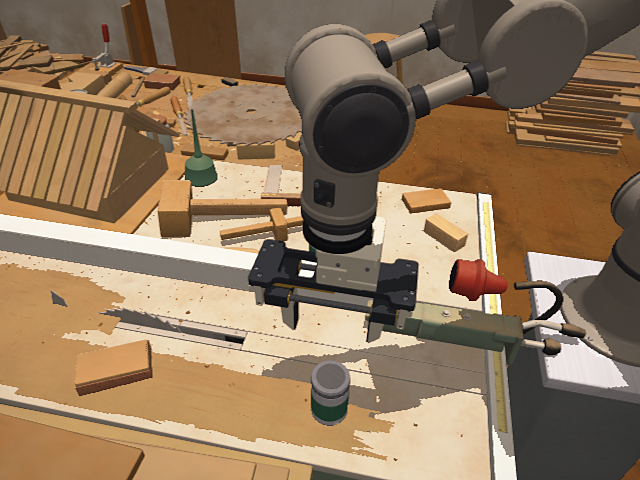

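The left tin stands at (319,237) in the wrist view, against a predicted (318,239), so it is back in place. On to the middle tin.

Call:
arm_command(
  moves=[
    [0, 1, 4, 0, 1],
    [0, 2, 8.5, 0, 1],
    [0, 3, 13, 0, 1],
    [0, 4, 17.5, 0, 1],
    [0, 5, 22, 0, 1],
    [0, 6, 26, 0, 1],
    [0, 7, 29.5, 0, 1],
    [0.2, 7.4, 31.5, 0, 1],
    [0.2, 7.4, 32.1, 0, 1],
    [0.2, 7.4, 32.1, 0, 1],
  ],
)

```text
time: 9.15
tool_pos: [567.3, -32.0, 359.9]
tcp_rot: [2.287, 1.563, 0.723]
contact_force: [0.1, -0.3, 0.3]
grip_width: 91.9
```

Run:
```python
from h import *
from plant import bot
o=bot.get_obs(); c=bot.capture("wrist"); cv2.imwrite("pics/w3.png",c["frame"])
T=c["T_tool_cam"]
M=R.from_euler('xyz',o["tcp_rot"]).as_matrix()
def P(p):
    q=np.linalg.inv(T)@np.r_[M.T@(np.array(p)-o["tool_pos"]),1]; q=c["K"]@q[:3]; return q[:2]/q[2]
print("pred lid",P([567,-32,88]),P([595,-32,88]))
print(go(o,567,-32,55)[:2],o["contact_force"],o["grip_width"],o["time"])
```

```text
pred lid [316.37841588 244.80313961] [352.14676922 244.92188848]
(array([568.1706269 , -31.16580674, 200.65736605]), array([14.56424747, -0.2003095 ,  0.15465102])) [ 0.14210303 -0.29767367  0.33215681] 91.92173077130286 9.15
```

View pics/w3.png

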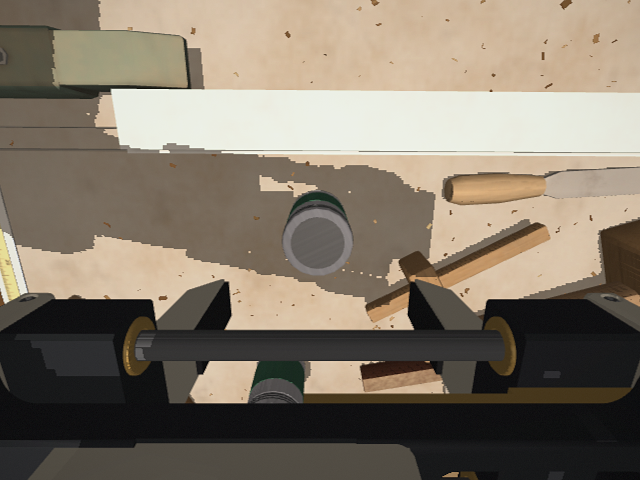

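Run:
```python
from h import *
from plant import bot
o=bot.get_obs(); c=bot.capture("wrist")
T=c["T_tool_cam"];M=R.from_euler('xyz',o["tcp_rot"]).as_matrix()
Ti=T
def ray(u,v,z):
    d=M@T[:3,:3]@np.linalg.inv(c["K"])@[u,v,1]; p=M@T[:3,3]+o["tool_pos"]; return (p+d*(z-p[2])/d[2]).round(1)
for u,v,z in((402,258,48),(420,252,48),(440,280,30),(366,308,30),(318,240,88),(353,240,88),(318,206,88),(318,275,88)): print(u,v,ray(u,v,z))
```

```text
402 258 [645.9 -56.5  48. ]
420 252 [661.9 -50.6  48. ]
440 280 [690.5 -86.2  30. ]
366 308 [ 618.1 -117.6   30. ]
318 240 [568.3 -27.2  88. ]
353 240 [595.6 -27.1  88. ]
318 206 [ 5.681e+02 -3.000e-01  8.800e+01]
318 275 [568.5 -56.7  88. ]
```

Middle lid at (318,240). The wrist ray gives (568,-28) and the outer cameras -30 to -32, so I'll use (568,-30). The marking gauge head is at about (646,-56), so I'll narrow the jaws a little.

Call:
arm_command(
  moves=[
    [0, -0.1, 0, 0, 0.85],
    [3, -0.1, 0, 0, 0.85],
    [6, -0.1, 0, 0, 0.85],
    [9, -0.1, 0, 0, 0.85],
    [11.5, -0.1, 0, 0, 0.85],
    [13.5, -0.1, 0, 0, 0.85],
    [14.6, -0.1, 0, 0, 0.85],
    [14.6, -0.1, 0, 0, 0.85],
    [14.6, -0.1, 0, 0, 0.85],
  ],
)

```text
time: 10.15
tool_pos: [567.5, -29.4, 215.0]
tcp_rot: [2.148, 1.562, 0.586]
contact_force: [-0.5, -0.0, -0.1]
grip_width: 78.1
```

Call:
arm_command(
  moves=[
    [0, 0, 0, 0, 0],
    [0, 0, 0, 0, 0],
    [0, 0, 0, 0, 0],
    [0, 0, 0, 0, 0],
    [0, 0, 0, 0, 0],
    [0, 0, 0, 0, 0],
    [0, 0, 0, 0, 0],
    [0, 0, 0, 0, 0],
  ],
)

```text
time: 10.95
tool_pos: [567.5, -29.4, 215.7]
tcp_rot: [2.117, 1.562, 0.555]
contact_force: [-2.5, 0.6, 6.2]
grip_width: 56.1
```

Run:
```python
from h import *
from plant import bot
o=bot.get_obs();print(go(o,490,292,57)[0],o["contact_force"],o["grip_width"])
```

```text
[568.69915256 -28.62836441  56.53616924] [-2.51798522  0.64114895  6.17547834] 56.129353488355775
```

Call:
arm_command(
  moves=[
    [-0.7, 0, 0, 0, 0],
    [-1.7, 0, 0, 0, 0],
    [-2.7, 0, 0, 0, 0],
    [-3.7, 0, 0, 0, 0],
    [-4.5, 0, 0, 0, 0],
    [-4.8, 0, 0, 0, 0],
    [-5, 0, 0, 0, 0],
    [-5, 0, 0, 0, 0],
    [-5, 0, 0, 0, 0],
    [-5, 0, 0, 0, 0],
  ],
)

```text
time: 11.95
tool_pos: [567.0, -29.7, 265.3]
tcp_rot: [2.183, 1.562, 0.621]
contact_force: [-0.2, -0.4, -1.9]
grip_width: 55.8
```

Call:
arm_command(
  moves=[
    [0, 0, 0, 0, 0],
    [0, 0, 0, 0, 0],
    [0, 0, 0, 0, 0],
    [0, 0, 0, 0, 0],
  ],
)

```text
time: 12.35
tool_pos: [567.0, -29.7, 265.3]
tcp_rot: [2.189, 1.562, 0.627]
contact_force: [-0.3, -0.4, -1.9]
grip_width: 55.6
```

Run:
```python
from h import *
from plant import bot
for i in range(5):
    o=bot.get_obs();c=bot.capture("side");print(o["contact_force"].round(2),o["tau"].round(2)[:5])
print(go(o,490,292,57)[0],o["grip_width"])
cv2.imwrite("pics/s3.png",c["frame"])
```

```text
[-0.28 -0.4  -1.93] [-0.000e+00 -5.108e+01 -2.101e+01  8.000e-02  2.000e-02]
[ 0.05  0.04 -1.84] [-0.000e+00 -5.109e+01 -2.102e+01  8.000e-02  2.000e-02]
[ 0.36 -0.53 -1.61] [-0.000e+00 -5.110e+01 -2.102e+01  8.000e-02  2.000e-02]
[ 0.79  0.3  -1.88] [-0.000e+00 -5.110e+01 -2.103e+01  8.000e-02  2.000e-02]
[-0.33  0.41 -1.88] [-0.000e+00 -5.111e+01 -2.103e+01  8.000e-02  2.000e-02]
[568.06640467 -28.85015959 106.1137324 ] 56.108710147502244
```

View pics/s3.png

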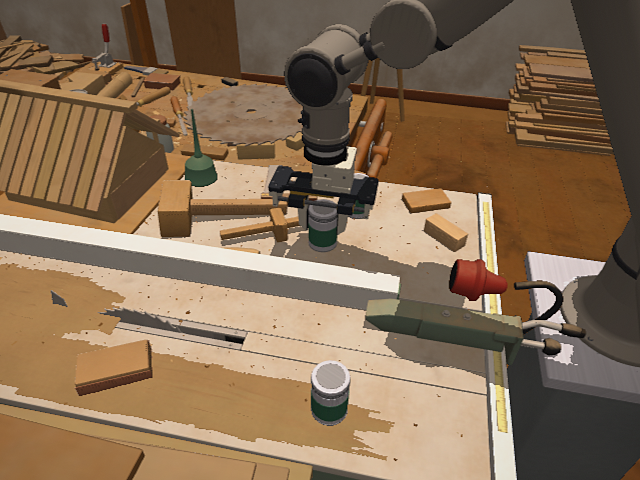

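The middle tin is lifted and upright, loading about 1.9 N, so it's the lightest. Setting it down (about 49.5 mm).

Call:
arm_command(
  moves=[
    [0.8, 0, 0, 0, 0],
    [1.8, 0, 0, 0, 0],
    [2.8, 0, 0, 0, 0],
    [3.6, 0, 0, 0, 0],
    [4.2, 0, 0, 0, 0],
    [4.6, 0, 0, 0, 0],
    [4.8, 0, 0, 0, 0],
    [4.9, 0, 0, 0, 0],
    [4.9, 0, 0, 0, 0],
    [4.9, 0, 0, 0, 0],
  ],
)

```text
time: 13.6
tool_pos: [567.4, -29.4, 216.6]
tcp_rot: [2.131, 1.562, 0.569]
contact_force: [0.8, -0.4, -2.0]
grip_width: 55.7
```

Run:
```python
from h import *
from plant import bot
o=bot.get_obs();print(go(o,490,292,57)[0],o["contact_force"],o["grip_width"])
```

```text
[568.62000662 -28.65080909  57.44534185] [ 0.79080036 -0.38125551 -1.98587606] 55.70944296285688
```

Call:
arm_command(
  moves=[
    [0.1, 0, 0, 0, 0],
    [0.1, 0, 0, 0, 0],
    [0.1, 0, 0, 0, 0.85],
    [0.1, 0, 0, 0, 0.85],
    [0.1, 0, 0, 0, 0.85],
    [0.1, 0, 0, 0, 0.85],
    [0.1, 0, 0, 0, 0.85],
    [0.1, 0, 0, 0, 0.85],
    [0.1, 0, 0, 0, 0.85],
  ],
)

```text
time: 14.5
tool_pos: [567.4, -29.4, 215.6]
tcp_rot: [2.126, 1.562, 0.565]
contact_force: [-0.5, -0.3, 0.1]
grip_width: 77.8
```

Call:
arm_command(
  moves=[
    [-1, 0, 0, 0, 0.85],
    [-3, 0, 0, 0, 0.85],
    [-6, 0, 0, 0, 0.85],
    [-9, 0, 0, 0, 0.85],
    [-12, 0, 0, 0, 0.85],
    [-14.5, 0, 0, 0, 0.85],
  ],
)

```text
time: 15.1
tool_pos: [566.2, -30.1, 363.3]
tcp_rot: [1.993, 1.56, 0.431]
contact_force: [0.2, 0.0, -0.1]
grip_width: 77.9
```

Run:
```python
from h import *
from plant import bot
o=bot.get_obs(); c=bot.capture("wrist"); cv2.imwrite("pics/w4.png",c["frame"])
s=bot.capture("side")["frame"];cv2.imwrite("pics/s4.png",s)
print(go(o,524.5,-212,200)[:2],o["contact_force"],o["grip_width"],o["time"])
```

```text
(array([567.71909162, -29.37568434, 204.08254502]), array([ 0.28541851, -4.49339143, 18.22333523])) [ 0.15338791  0.04227912 -0.08785793] 77.93048511963714 15.1
```

View pics/w4.png

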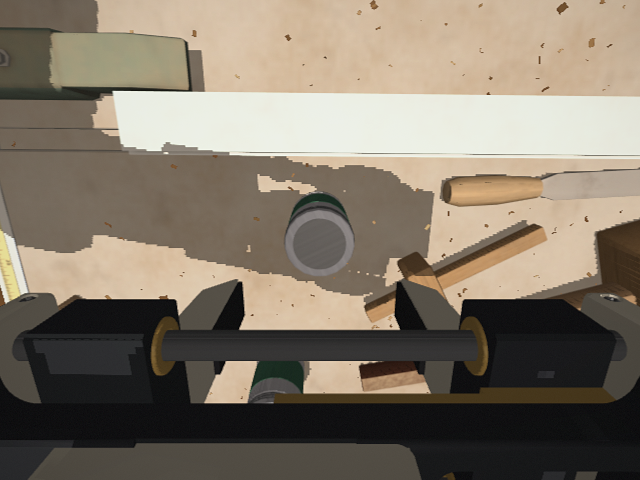

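The middle tin stands at (319,241), where it was. On to the right tin.

Call:
arm_command(
  moves=[
    [0, -1, 4, 0, 1],
    [0, -2, 8, 0, 1],
    [0, -3, 12, 0, 1],
    [0, -4, 15.5, 0, 1],
    [0.3, -4.5, 17.5, 0, 1],
    [0.3, -4.5, 18.2, 0, 1],
    [0.3, -4.5, 18.2, 0, 1],
    [0.3, -4.5, 18.2, 0, 1],
  ],
)

```text
time: 16.0
tool_pos: [523.8, -211.7, 360.8]
tcp_rot: [1.821, 1.555, 0.26]
contact_force: [0.1, 0.6, 0.5]
grip_width: 92.1
```

Run:
```python
from h import *
from plant import bot
o=bot.get_obs(); c=bot.capture("wrist"); cv2.imwrite("pics/w5.png",c["frame"])
T=c["T_tool_cam"]
M=R.from_euler('xyz',o["tcp_rot"]).as_matrix()
def P(p):
    q=np.linalg.inv(T)@np.r_[M.T@(np.array(p)-o["tool_pos"]),1]; q=c["K"]@q[:3]; return q[:2]/q[2]
print("pred lid",P([524.5,-212,88]),P([552.5,-212,88]))
print(go(o,524.5,-212,55)[:2],o["contact_force"],o["grip_width"],o["time"])
```

```text
pred lid [314.17683139 244.46993679] [349.78445218 244.59453029]
(array([ 526.28413432, -211.00178512,  201.65177297]), array([14.6601825 , -0.40499161,  0.15572993])) [0.09612099 0.55216655 0.4560389 ] 92.13487186539903 16.0
```

View pics/w5.png

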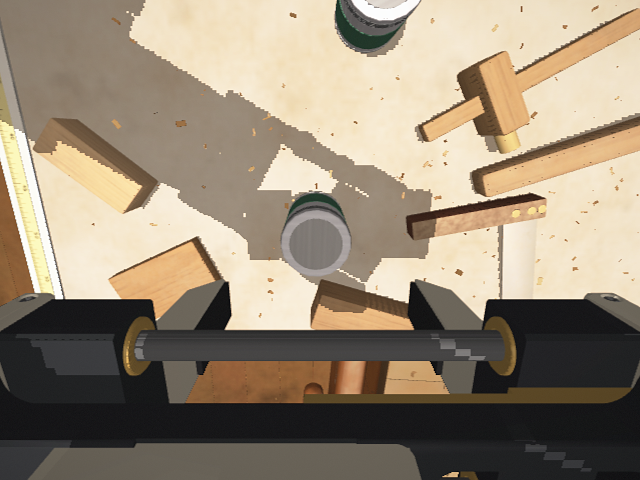

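Right lid at (316,241), so about (526,-210). The try square's end is at about x 617, clear of the far finger.

Call:
arm_command(
  moves=[
    [0, -0.25, 0, 0, 0.85],
    [3, -0.25, 0, 0, 0.85],
    [6, -0.25, 0, 0, 0.85],
    [9, -0.25, 0, 0, 0.85],
    [11.5, -0.25, 0, 0, 0.85],
    [13.5, -0.25, 0, 0, 0.85],
    [14.6, -0.25, 0, 0, 0.85],
    [14.6, -0.25, 0, 0, 0.85],
    [14.6, -0.25, 0, 0, 0.85],
  ],
)

```text
time: 16.95
tool_pos: [524.1, -210.7, 215.7]
tcp_rot: [1.763, 1.554, 0.203]
contact_force: [0.7, 0.1, 0.3]
grip_width: 78.0
```

Call:
arm_command(
  moves=[
    [0, 0, 0, 0, 0],
    [0, 0, 0, 0, 0],
    [0, 0, 0, 0, 0],
    [0, 0, 0, 0, 0],
    [0, 0, 0, 0, 0],
    [0, 0, 0, 0, 0],
    [0, 0, 0, 0, 0],
    [0, 0, 0, 0, 0],
  ],
)

```text
time: 17.75
tool_pos: [523.9, -210.7, 216.4]
tcp_rot: [1.749, 1.554, 0.189]
contact_force: [-1.8, 1.0, 5.2]
grip_width: 56.3
```

Run:
```python
from h import *
from plant import bot
o=bot.get_obs();print(go(o,490,292,57)[0],o["contact_force"],o["grip_width"])
```

```text
[ 526.46394492 -210.22299318   57.23787115] [-1.77364924  1.03004096  5.15558308] 56.330824707261606
```

Call:
arm_command(
  moves=[
    [-0.7, 0, 0, 0, 0],
    [-1.7, 0, 0, 0, 0],
    [-2.7, 0, 0, 0, 0],
    [-3.7, 0, 0, 0, 0],
    [-4.5, 0, 0, 0, 0],
    [-4.8, 0, 0, 0, 0],
    [-5, 0, 0, 0, 0],
    [-5, 0, 0, 0, 0],
    [-5, 0, 0, 0, 0],
    [-5, 0, 0, 0, 0],
  ],
)

```text
time: 18.75
tool_pos: [523.0, -210.8, 266.0]
tcp_rot: [1.784, 1.555, 0.224]
contact_force: [0.2, -0.5, -3.6]
grip_width: 55.9
```

Call:
arm_command(
  moves=[
    [0, 0, 0, 0, 0],
    [0, 0, 0, 0, 0],
    [0, 0, 0, 0, 0],
    [0, 0, 0, 0, 0],
  ],
)

```text
time: 19.15
tool_pos: [523.0, -210.9, 265.9]
tcp_rot: [1.786, 1.555, 0.226]
contact_force: [-0.2, 0.4, -4.7]
grip_width: 56.2
```

Run:
```python
from h import *
from plant import bot
for i in range(5):
    o=bot.get_obs();c=bot.capture("side");print(o["contact_force"].round(2),o["tau"].round(2)[:5])
print(go(o,490,292,57)[0],o["grip_width"])
cv2.imwrite("pics/s5.png",c["frame"])
```

```text
[-0.22  0.38 -4.67] [ 0.000e+00 -5.143e+01 -2.136e+01  9.000e-02  1.000e-02]
[ 0.52 -1.03 -3.2 ] [-0.000e+00 -5.143e+01 -2.137e+01  9.000e-02  1.000e-02]
[ 0.22  0.82 -4.07] [ -0.   -51.44 -21.37   0.09   0.  ]
[-0.   -0.22 -3.76] [ -0.   -51.45 -21.38   0.09   0.  ]
[-0.14 -0.12 -4.18] [ -0.   -51.45 -21.38   0.09   0.  ]
[ 525.4314614  -210.28489395  106.80441174] 55.86219713491035
```

View pics/s5.png

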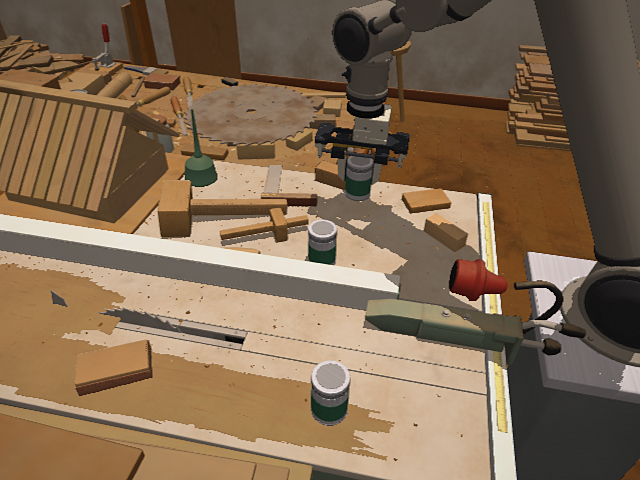

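The right tin loads about 4.0 N (~0.4 kg). The three loads are 7.5, 1.9 and 4.0 N for left, middle and right, so the left one is the heaviest. I'll set the right tin down.

Call:
arm_command(
  moves=[
    [0.8, 0, 0, 0, 0],
    [1.8, 0, 0, 0, 0],
    [2.8, 0, 0, 0, 0],
    [3.6, 0, 0, 0, 0],
    [4.2, 0, 0, 0, 0],
    [4.6, 0, 0, 0, 0],
    [4.8, 0, 0, 0, 0],
    [4.9, 0, 0, 0, 0],
    [4.9, 0, 0, 0, 0],
    [4.9, 0, 0, 0, 0],
  ],
)

```text
time: 20.4
tool_pos: [523.8, -210.7, 217.3]
tcp_rot: [1.755, 1.554, 0.196]
contact_force: [-0.2, -0.8, -2.7]
grip_width: 56.4
```

Call:
arm_command(
  moves=[
    [0.1, 0, 0, 0, 0],
    [0.1, 0, 0, 0, 0],
    [0.1, 0, 0, 0, 0.85],
    [0.1, 0, 0, 0, 0.85],
    [0.1, 0, 0, 0, 0.85],
    [0.1, 0, 0, 0, 0.85],
    [0.1, 0, 0, 0, 0.85],
    [0.1, 0, 0, 0, 0.85],
    [0.1, 0, 0, 0, 0.85],
  ],
)

```text
time: 21.3
tool_pos: [523.9, -210.7, 216.3]
tcp_rot: [1.754, 1.554, 0.195]
contact_force: [-0.5, -0.8, -0.2]
grip_width: 78.1
```

Call:
arm_command(
  moves=[
    [-1, 0, 0, 0, 0.85],
    [-3, 0, 0, 0, 0.85],
    [-6, 0, 0, 0, 0.85],
    [-9, 0, 0, 0, 0.85],
    [-12, 0, 0, 0, 0.85],
    [-14.5, 0, 0, 0, 0.85],
  ],
)

```text
time: 21.9
tool_pos: [521.4, -211.1, 363.9]
tcp_rot: [1.68, 1.553, 0.12]
contact_force: [0.1, 0.4, 0.0]
grip_width: 77.9
```

Run:
```python
from h import *
from plant import bot
o=bot.get_obs(); c=bot.capture("wrist"); cv2.imwrite("pics/w6.png",c["frame"])
print(go(o,490.4,289,200),o["contact_force"],o["grip_width"],o["time"])
```

```text
(array([ 524.21931951, -210.77175582,  204.76898314]), array([  0.52440593,  -2.8306968 , -50.01095009]), array([[ 0.017889  ,  0.99977699,  0.01122249],
       [ 0.00216268,  0.01118557, -0.9999351 ],
       [-0.99983764,  0.01791211, -0.00196209]])) [0.09925616 0.39894223 0.015519  ] 77.85640097124512 21.9
```

View pics/w6.png

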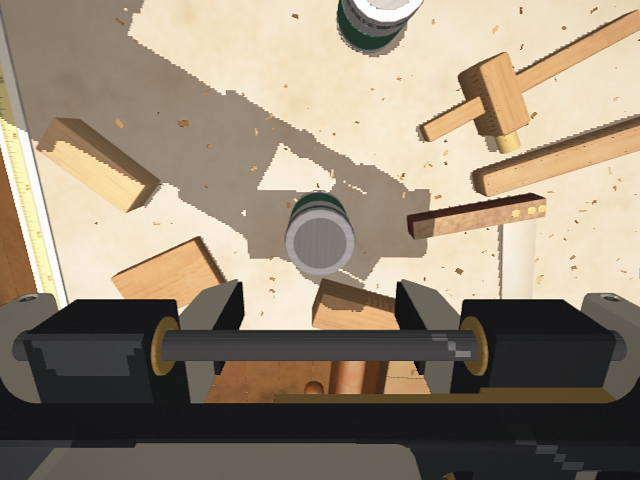

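The right tin stands upright at (320,241). Heading back to the left tin.

Call:
arm_command(
  moves=[
    [0, 0, -4, 0, 1],
    [0, -1, -8.5, 0, 1],
    [0, -1, -13, 0, 1],
    [0, -1, -17.5, 0, 1],
    [0, -1, -22, 0, 1],
    [0, -1.5, -26.5, 0, 1],
    [0, -2, -31, 0, 1],
    [0, -2, -35.5, 0, 1],
    [0.3, -2.5, -40, 0, 1],
    [0.5, -2.8, -44, 0, 1],
  ],
)

```text
time: 22.95
tool_pos: [488.4, 230.3, 362.3]
tcp_rot: [1.525, 1.546, -0.034]
contact_force: [0.7, -0.4, -0.2]
grip_width: 91.7
```

Run:
```python
from h import *
from plant import bot
o=bot.get_obs(); print(go(o,490.4,289.5,200))
```

```text
(array([492.27340693, 230.14932977, 203.18446872]), array([ 0.30888947, -0.12435566, -5.93722565]), array([[ 2.44037451e-02,  9.99631524e-01,  1.18858396e-02],
       [-8.24025087e-04,  1.19094903e-02, -9.99928740e-01],
       [-9.99701845e-01,  2.43922119e-02,  1.11435762e-03]]))
```

Call:
arm_command(
  moves=[
    [0, 0, -3, 0, 1],
    [0, -0.1, -5, 0, 1],
    [0, -0.1, -5.9, 0, 1],
    [0, -0.1, -5.9, 0, 1],
    [0, -0.1, -5.9, 0, 1],
  ],
)

```text
time: 23.45
tool_pos: [486.8, 288.5, 362.4]
tcp_rot: [1.505, 1.546, -0.054]
contact_force: [0.3, -0.2, 0.1]
grip_width: 92.2
```

Run:
```python
from h import *
from plant import bot
o=bot.get_obs(); c=bot.capture("wrist"); cv2.imwrite("pics/w7.png",c["frame"])
T=c["T_tool_cam"]
M=R.from_euler('xyz',o["tcp_rot"]).as_matrix()
def P(p):
    q=np.linalg.inv(T)@np.r_[M.T@(np.array(p)-o["tool_pos"]),1]; q=c["K"]@q[:3]; return q[:2]/q[2]
print("pred lid",P([490.4,290,88]))
print(go(o,490.4,290,55)[:2])
```

```text
pred lid [314.78173796 239.82618969]
(array([490.67635506, 288.29060892, 203.20572236]), array([14.81525072, -0.38687662, -0.19498204]))
```

View pics/w7.png

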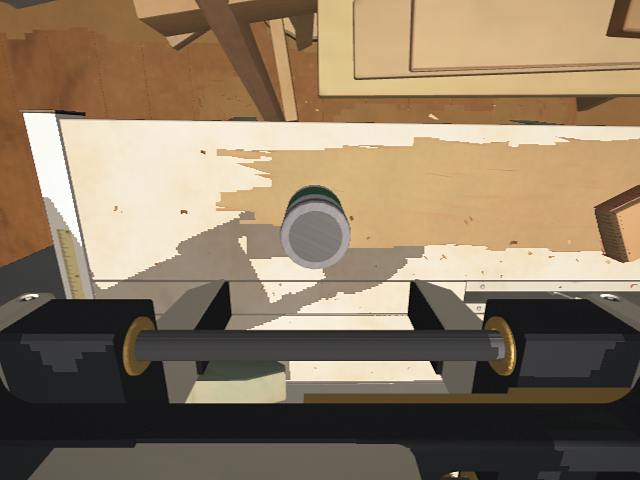

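Left tin at (315,236), so I'll aim for (490.5,291).

Call:
arm_command(
  moves=[
    [0, -0.4, -0.3, 0, 1],
    [3, -0.4, -0.3, 0, 1],
    [6, -0.4, -0.3, 0, 1],
    [9, -0.4, -0.3, 0, 1],
    [11.5, -0.4, -0.3, 0, 1],
    [13.5, -0.4, -0.3, 0, 1],
    [14.8, -0.4, -0.3, 0, 1],
    [14.8, -0.4, -0.3, 0, 1],
    [14.8, -0.4, -0.3, 0, 1],
  ],
)

```text
time: 24.4
tool_pos: [486.8, 290.9, 214.9]
tcp_rot: [1.523, 1.546, -0.038]
contact_force: [0.7, 0.2, 0.2]
grip_width: 91.5
```

Call:
arm_command(
  moves=[
    [0, 0, 0, 0, 0],
    [0, 0, 0, 0, 0],
    [0, 0, 0, 0, 0],
    [0, 0, 0, 0, 0],
    [0, 0, 0, 0, 0],
    [0, 0, 0, 0, 0],
    [0, 0, 0, 0, 0],
    [0, 0, 0, 0, 0],
  ],
)

```text
time: 25.2
tool_pos: [486.6, 290.9, 215.2]
tcp_rot: [1.52, 1.546, -0.04]
contact_force: [-3.3, -0.1, 5.2]
grip_width: 56.2
```

Call:
arm_command(
  moves=[
    [-0.7, 0, 0, 0, 0],
    [-1.7, 0, 0, 0, 0],
    [-2.7, 0, 0, 0, 0],
    [-3.7, 0, 0, 0, 0],
    [-4.7, 0, 0, 0, 0],
    [-5.7, 0, 0, 0, 0],
    [-6.7, 0, 0, 0, 0],
    [-7.7, 0, 0, 0, 0],
    [-8.7, 0, 0, 0, 0],
    [-9.7, 0, 0, 0, 0],
  ],
)

```text
time: 26.2
tool_pos: [484.1, 291.0, 313.0]
tcp_rot: [1.519, 1.546, -0.041]
contact_force: [-0.1, -0.1, -7.7]
grip_width: 56.1
```

Call:
arm_command(
  moves=[
    [-1, 0, 0, 0, 0],
    [-2, 0, 0, 0, 0],
    [-3, 0, 0, 0, 0],
    [-4, 0, 0, 0, 0],
    [-5, 0, 0, 0, 0],
    [-5.8, 0, 0, 0, 0],
    [-6.3, 0, 0, 0, 0],
    [-6.5, 0, 0, 0, 0],
    [-6.5, 0, 0, 0, 0],
    [-6.5, 0, 0, 0, 0],
  ],
)

```text
time: 27.2
tool_pos: [482.4, 291.0, 377.5]
tcp_rot: [1.503, 1.547, -0.057]
contact_force: [-1.0, 0.5, -6.6]
grip_width: 56.0
```

Call:
arm_command(
  moves=[
    [0, 0, 0, 0, 0],
    [0, 0, 0, 0, 0],
    [0, 0, 0, 0, 0],
    [0, 0, 0, 0, 0],
    [0, 0, 0, 0, 0],
  ],
)

```text
time: 27.7
tool_pos: [482.4, 291.0, 377.5]
tcp_rot: [1.504, 1.547, -0.057]
contact_force: [0.3, -0.4, -7.9]
grip_width: 56.2
```

Run:
```python
from h import *
from plant import bot
for i in range(4):
    o=bot.get_obs();c=bot.capture("side");print(o["contact_force"].round(2))
t=bot.capture("top")
print(go(o,490,292,57)[0],o["grip_width"],o["time"],abs(o["dq"]).max())
cv2.imwrite("pics/s6.png",c["frame"]);cv2.imwrite("pics/t6.png",t["frame"])
```

```text
[ 0.26 -0.37 -7.87]
[ 0.63  0.59 -7.82]
[-0.56 -0.17 -7.88]
[ 0.3  -0.39 -8.49]
[486.22696233 290.78625521 218.35568526] 56.19498950046469 27.85 0.0014845068574792257
```

View pics/s6.png

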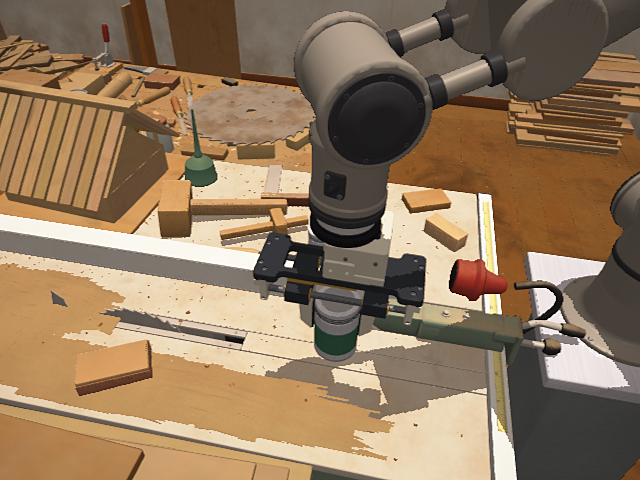

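View pics/t6.png

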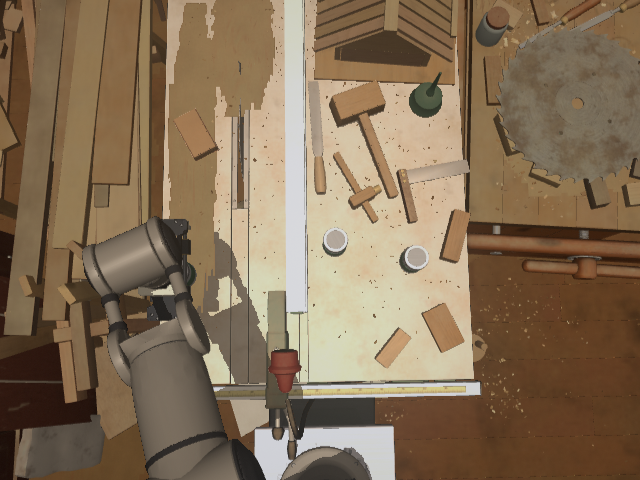

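The left tin is held upright and still about 16 cm up. In the top view the other two stand at their original pixels, (335,241) and (415,258), and the tools haven't moved. Handing in.

```bash
python3 -c "
from plant import bot
print(bot.close_job()); print(bot.get_obs()['contact_force'])"
```

```text
the job is handed in; nothing more can be done
None
the job is handed in; nothing more can be done
```

I hefted the three tins from left to right, setting each one back where it stood, and handed in holding the left tin, the heaviest. No verdict was reported.

- **Loads:** the wrist read about 7.5 N for the left tin, 1.9 N for the middle and 4.0 N for the right. That is roughly 0.76, 0.19 and 0.41 kg. The right one reads a little over its expected range, which is within sensor noise, and the order is clear.
- **Last checks:** at 27.9 s the left tin was held at 56 mm grip width, with its underside about 16 cm above the table. It was upright to within a couple of degrees, still, and loading about 8 N. The top picture showed the middle and right tins standing at their original pixel positions, and the offcuts and tools unmoved.
- **Disagreements:** my first by-eye readings of the lids put the two outer cameras 6–10 mm apart in y. Re-measuring in code brought them within about 3 mm, and the wrist camera agreed to about 4 mm.

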